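Hang the vial carousel on the autosampler spindle and fit its hold-down disc

ROBOT

A 6-joint arm with a two-finger parallel gripper is mounted at the origin on a cart in front of the work surface, level with it; the furniture and walls round the work are solid. World frame = base frame: x ahead of the robot, y to its left, z up, the work surface at z = 0. Lengths are in m, angles in rad, forces in N, time in s.
With the tool pointing down it reaches from about 0.325 to 0.9 m from the base axis. Payload 6.1 kg.
Tool frame: the origin (TCP) lies midway between the tips of the shut fingers; the grasp point (between the pads) lies 19 mm behind it; z points along the fingers, y is the line along which they close (so a half turn about z gives the same grasp; the last joint's range is limited). The gripper opens to 85 mm and grips with 20 to 120 N. Pads are 22 mm wide; open, the fingers measure 114 mm over their backs; the gripper's body (76 mm by 85 mm) begins 54 mm behind the grasp point. The pads swing forward as they close: fully open they stand 13 mm farther back than shut.
Start: joints at [1.165, 0.22, 1.526, -0, 1.395, -0.126], TCP at [0.173, 0.601, 0.231] pointing down, gripper open.
Joint ranges: [-2.98, 2.98], [-0.91, 2.08], [0.09, 2.57], [-1.24, 4.39], [0.2, 2.65], [-2.68, 2.68]. Speed limits (rad/s): [2.57, 2.57, 3.01, 3.14, 3.14, 3.14].

INTERFACE

Orientations are given as a 3x3 rotation matrix whose columns are the frame's x, y, z axes.
In Python, from plant import robot, viewer gives the robot as it stands.
- The arm moves only by the tool drive_tool, never from a script. Its argument "motion" is a list of rows, each an object with "fingers": the opening, from -1 (shut) to 1 (fully open); "translation": the shift along the tool's x, y, z each as a share of 0.05 m, from -1 to 1, a list of three; "yaw": the turn about the tool's z as a share of 30 degrees, from -1 to 1. In form: [{"fingers": fingers, "translation": [tx, ty, tz], "yaw": yaw}, ...]. A call has 1 to 12 rows; each row shifts and turns the commanded pose from where the row before left it, along the tool's axes as they then stand; what a row does not reach is not made up. A row lasts 1/10 s, in which the tool goes at most 50 mm and 8.59 degrees, less where a joint would pass 70% of its speed; a pose out of reach is approached as far as the arm can. A call with a number of a shift or a turn outside -1 to 1 is refused whole. A call with a gripper value outside its range is refused whole. The fingers move at their own pace and stop on an object; the grip force is fixed at half the most. Time passes only in rows, so rows that do not move let the fingers close. It gives the time, the measured TCP pose, the force, the opening and the grip force at its end, in the units of the state.
- robot.get_obs(): the state, without advancing time (a new reading comes with each control period).
- viewer.capture(name): name is "side" or "top"; returns (picture, depth): 420x560x3 uint8, red, green, blue; 420x560 float32, m along the optical axis (not along the pixel's ray), 0 where there is no reading.
- viewer.get_calibration(name): a dict with "intrinsics" (3x3 intrinsics, pixels), "position" and "rotation" of the camera in the world. Camera axes: x right, y up, looking along -z (the intrinsics and any distortion apply to the point x, -y, -z); pixel columns grow to the right and rows downward; lengths in m; the calibration is good to about 2 mm. A picture is of the moment at which its call begins. get_calibration takes no time and is no camera call.
- robot.sign_off(): hands the job in; it is judged then, once.
The state is a dict: "t": time; "qpos": joint angles; "qd": joint speeds; "joint_torque": joint torques, N m; "eef_pos": TCP position; "tool_rot": TCP orientation; "ft_force": force on the tool from outside, world axes, zero at the start; "ft_torque": the same for the moment, N m; "gripper_width": finger opening in m; "gripper_force": force on a finger pad.
Only numpy, scipy, OpenCV 4.12 (cv2) and the standard library are available. Lean on these libraries where they do the work, as an engineer would, in place of code of your own. Each camera call takes 0.05 s, during which the arm holds its last target. There are 200 camera calls.

TASK

Mount the blue vial carousel on the autosampler: hang it by its hub on the upright spindle, turn it until the notch under the hub finds the spindle's drive pin and the carousel drops fully home on the flange, then put the steel hold-down disc over the spindle so that it lies flat on the hub, knurled grip up. Let go of everything, and leave the bottle, the two vials and the tally counter where they are.

Things in the scene. Friction and masses are not known exactly. Their poses are not given: they have to be found in the camera images.
- drive_unit: Autosampler drive unit, a low white box 190 (x) x 170 (y) x 38 mm high, fixed to the bench, a spindle upright on its top. Origin at the centre of its underside, z up; display and buttons on its -x face. The spindle axis lies 12 mm toward +x. Its geared motor is off: the spindle stands at any angle, resists a light touch and gives way at about 0.5 N m.
- seat (a point): Seat, on the spindle axis: centre of the top of the aluminium flange (48 mm across), 52 mm above the bench; the hub's underside comes to lie here. One brass drive pin, 6 mm thick, sticks out sideways from the shaft to 19 mm from the axis; its top is 8 mm above the seat. Which way the pin points is not reported (this point's axes are the unit's).
- spindle_tip (a point): Top of the steel spindle shaft, on its axis, 74 mm above the seat. The shaft is 14 mm in diameter; its last 7 mm taper to 7 mm.
- carousel: Blue round vial carousel, 136 mm across, about 0.35 kg, upright on the bench. Origin at the centre of the hub's underside, z up. The plate lies 10 to 16 mm above the origin. Six open sockets, 22 mm in diameter, tops at 30 mm height, stand on a circle of radius 50 mm 60, 108, 156, 204, 252 and 300 degrees from +x; the sector round +x is bare but for a white index line.
- hub_grip (a point): Point on the carousel's axis, 50 mm above its origin, in the knurled aluminium hub grip: 40 mm in diameter, from 20 to 62 mm height. A bore 16.5 mm in diameter runs right through the hub.
- notch (a point): Middle of the carousel's only notch, in the hub's underside, 15 mm from the axis toward the carousel's +x: 9.5 mm wide, 10 mm high, open from the bore outward. Only with the notch over the drive pin does the carousel lie home; else it rests on the pin, 8 mm too high and leaning slightly.
- hold_down: Steel hold-down disc, 63 mm in diameter and 7 mm thick, with a knurled dark grip 35 mm in diameter on top (7 to 27 mm height) and a through bore 17 mm wide; 0.2 kg. Origin at the centre of its underside, z up. Lying on the hub of the seated carousel, its underside is 62 mm above the seat.
- amber_bottle: Brown glass bottle with black cap, 51 mm in diameter, 100 mm high, a bystander. Origin at the centre of its underside, z up.
- blue_vial: Small upright vial with blue cap, 15 mm in diameter, 38 mm high, a bystander. Origin at the centre of its underside, z up.
- red_vial: Small upright vial with red cap, 15 mm in diameter, 38 mm high, a bystander. Origin at the centre of its underside, z up.
- tally_counter: Round grey hand tally counter lying near the bench's front edge, 56 x 50 x 20 mm, a bystander. Origin at the centre of its underside, z up.
- microscope: Microscope, fixed at the back of the bench, about 0.4 m high, its eyepieces leaning toward the robot; an obstacle only: carry things past in front of it, with the wrist well on the robot's side of it. Origin at the centre of its foot, z up.
Things that resemble listed ones, but are neither listed nor needed, are in the scene too. What is shaped like the hold_down but yellow is not meant.

How it is judged:
By the outcome, as a careful person would: the job done as asked, in the order asked, and still so for the second after the job is handed in, with the robot touching nothing.
It also fails if it takes over 72 s, if anything falls off the work surface, if the arm or the gripper's body presses on something with over 40 N, if the wrist force passes 120 N, or if a joint passes its speed limit or range.

## Working session

There is one attempt and no reset: what is moved stays moved. The work goes in short steps, Python scripts to look and compute and a tool call to move; the robot and the scene stay as the last step left them, time stands still between calls to the robot, and variables do not carry over. Pictures are saved under pics/ and viewed, at most 10 in all, crops included, and the job is handed in when it is done.

Besides the shell and the picture viewer there is one more tool, called as a command line: name --argument value ..., lists and objects as JSON in quotes. drive_tool: Moves the arm, as the interface text tells. Its arguments: {"type":"object","properties":{"motion":{"type":"array","items":{"type":"object","properties":{"fingers":{"type":"number"},"translation":{"type":"array","items":{"type":"number","minimum":-1,"maximum":1}},"yaw":{"type":"number","minimum":-1,"maximum":1}}}}},"required":["motion"]}

```bash
mkdir -p pics
cat > h.py <<'E'
import numpy as np, cv2
from plant import robot, viewer
def cap(n,f=None):
    p,d=viewer.capture(n)
    if f: cv2.imwrite('pics/'+f,p[:,:,::-1])
    return p,d
def ray(n,u,v):
    c=viewer.get_calibration(n);K=np.array(c['intrinsics']);R=np.array(c['rotation'])
    a=np.linalg.solve(K,[u,v,1.]);return np.array(c['position']),R@np.array([a[0],-a[1],-a[2]])
def plane(n,u,v,z):
    o,d=ray(n,u,v);return o+d*(z-o[2])/d[2]
def cloud(n,d):
    c=viewer.get_calibration(n);K=np.array(c['intrinsics']);R=np.array(c['rotation'])
    v,u=np.mgrid[:d.shape[0],:d.shape[1]]
    a=np.stack([u,v,np.ones_like(u)],-1)@np.linalg.inv(K).T
    P=a*d[...,None]*np.array([1,-1,-1]);return P@R.T+np.array(c['position'])
E
python3 - <<'E'
from h import *
for n in('top','side'):
    p,d=cap(n,n+'0.png');c=viewer.get_calibration(n);print(n,c,(d>0).mean())
    np.savez(n+'0.npz',p=p,d=d)
o=robot.get_obs();print(o)
E
```

```text
top {'intrinsics': array([[418.47786963,   0.        , 277.97404574],
       [  0.        , 418.47786963, 213.3536439 ],
       [  0.        ,   0.        ,   1.        ]]), 'position': array([0.38330489, 0.02706234, 0.93120191]), 'rotation': array([[ 0.00576332,  0.98136337, -0.19207477],
       [-0.99992541,  0.00358725, -0.01167508],
       [-0.01076848,  0.19212773,  0.98131085]])} 0.9959948979591837
side {'intrinsics': array([[439.74548326,   0.        , 270.8207886 ],
       [  0.        , 439.74548326, 211.10955074],
       [  0.        ,   0.        ,   1.        ]]), 'position': array([0.36037465, 0.67285251, 0.68201341]), 'rotation': array([[-0.96047514,  0.18501613, -0.20798204],
       [-0.27818611, -0.61113051,  0.7410344 ],
       [ 0.00999915,  0.76960284,  0.63844458]])} 0.9959778911564626
{'t': 0.1, 'qpos': array([ 1.16487811e+00,  2.21147203e-01,  1.52751737e+00, -8.09312778e-06,
        1.39471183e+00, -1.26091987e-01]), 'qd': array([ 1.72939069e-03, -1.45192350e-03, -3.09411601e-03, -1.23775512e-03,
        5.89607010e-05, -2.76121390e-04]), 'joint_torque': array([ 1.44351881e-03, -4.98241067e+01, -3.90547836e+01, -2.58695818e-04,
        5.63887166e-03,  2.97836550e-05]), 'eef_pos': array([0.17239741, 0.60017287, 0.23029774]), 'tool_rot': array([[-9.61103765e-01,  2.76186651e-01, -6.97015563e-04],
       [ 2.76187446e-01,  9.61102387e-01, -1.64194922e-03],
       [ 2.16418866e-04, -1.77059052e-03, -9.99998409e-01]]), 'ft_force': array([ 0.29981589, -0.03556151,  0.41427247]), 'ft_torque': array([ 0.00923919, -0.04042806, -0.01421505]), 'gripper_force': 0.0, 'gripper_width': 0.08541104184892419}
```

View pics/top0.png

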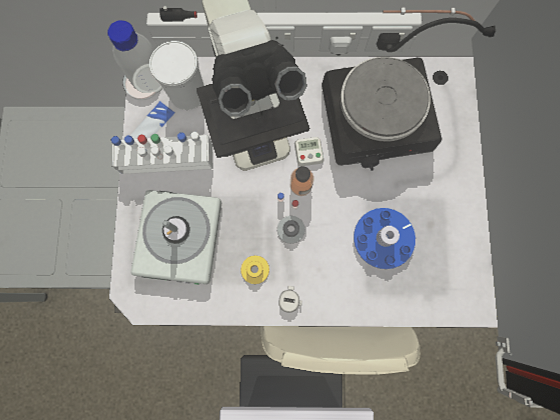

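View pics/side0.png

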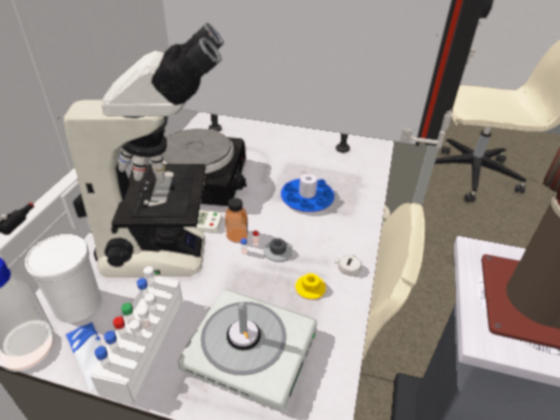

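The top view shows the drive unit at about (178,238), with the spindle at (175,230) and an orange pin near its base. The carousel is at (385,238), with its white line pointing up and right. The grey hold-down is at (291,229), the vials at (281,196) and (295,203), and the bottle at (302,180). The yellow decoy is at (255,270).

Run:
```python
from h import *
t=np.load('top0.npz');s=np.load('side0.npz')
pt,dt=t['p'],t['d'];ps,ds=s['p'],s['d']
def crop(p,x,y,w,h,k): return cv2.resize(p[y:y+h,x:x+w],None,fx=k,fy=k,interpolation=cv2.INTER_CUBIC)
a=crop(pt,145,205,50,50,8);b=crop(ps,210,290,70,70,400/70)
b=cv2.resize(b,(400,400))
cv2.imwrite('pics/crop1.png',np.hstack([a,b])[:,:,::-1])
C=cloud('top',dt);hsv=cv2.cvtColor(pt,cv2.COLOR_RGB2HSV)
# carousel: blue mask
m=cv2.inRange(hsv,(100,120,60),(130,255,255));m[:,:340]=0;m[:200]=0
P=C[m>0];pl=P[(P[:,2]<.022)&(P[:,2]>.006)];print('plate',len(pl),np.median(P[:,2]))
cn=max(cv2.findContours(m,0,1)[0],key=cv2.contourArea)
X=np.array([plane('top',*q[0],.016) for q in cn])[:,:2].astype(np.float32)
print('plate circ',cv2.minEnclosingCircle(X))
print('ell',cv2.fitEllipse(X))
# hub top by depth
for nm,(x0,y0,x1,y1),lo,hi in[('hub',(355,205,420,270),.055,.07),('hd',(270,210,315,250),.02,.035),('hdflange',(270,210,315,250),.0045,.011),('spindle',(145,205,205,255),.09,.14),('box',(120,180,230,290),.03,.045),('flange',(145,205,205,255),.046,.056),('pin',(145,205,205,255),.057,.063)]:
    Q=C[y0:y1,x0:x1].reshape(-1,3);Q=Q[(Q[:,2]>lo)&(Q[:,2]<hi)]
    if len(Q)<3: print(nm,len(Q));continue
    print(nm,len(Q),Q.mean(0).round(4),Q.min(0).round(4),Q.max(0).round(4),cv2.minEnclosingCircle(Q[:,:2].astype(np.float32)))
    if nm=='box': print(cv2.minAreaRect(Q[:,:2].astype(np.float32)))
# white line
w=(hsv[...,1]<90)&(hsv[...,2]>150)
for v,u in zip(*np.nonzero(w[215:262,395:413])):
    q=plane('top',u+395,v+215,.016)
    print(u+395,v+215,q[:2].round(4),end=';')
```

```text
plate 1981 0.01671332184696389
plate circ ((0.5092934966087341, -0.19587673246860504), 0.06696217507123947)
ell ((0.5088767409324646, -0.1946243792772293), (0.12806175649166107, 0.13260774314403534), 118.41899108886719)
hub 250 [ 0.5084 -0.194   0.0618] [ 0.4894 -0.2143  0.0552] [ 0.528  -0.1747  0.0658] ((0.5089967250823975, -0.19502393901348114), 0.020797422155737877)
hd 161 [0.5283 0.0108 0.0268] [ 0.5108 -0.0062  0.0202] [0.5459 0.0267 0.0312] ((0.5283687114715576, 0.011055607348680496), 0.01780456118285656)
hdflange 426 [0.5273 0.0105 0.0073] [ 0.4841 -0.0424  0.0045] [0.5725 0.0561 0.011 ] ((0.5296357274055481, 0.008718513883650303), 0.06069955602288246)
spindle 68 [0.5199 0.2565 0.1148] [0.5143 0.2521 0.0901] [0.5276 0.2647 0.1279] ((0.5209721326828003, 0.25873979926109314), 0.006977276410907507)
box 6213 [0.5051 0.2582 0.039 ] [0.4079 0.1675 0.03  ] [0.6107 0.3532 0.045 ] ((0.5076425671577454, 0.25974151492118835), 0.12261226773262024)
((0.5090742707252502, 0.2601926922798157), (0.16998623311519623, 0.19166383147239685), 83.36280059814453)
flange 321 [0.5196 0.2554 0.0516] [0
[... 3113 characters left out ...]
6 238 [ 0.5082 -0.2216];397 238 [ 0.5082 -0.2238];398 238 [ 0.5082 -0.226 ];395 239 [ 0.506  -0.2193];396 239 [ 0.506  -0.2215];397 239 [ 0.506  -0.2237];398 239 [ 0.506  -0.2259];395 240 [ 0.5038 -0.2192];396 240 [ 0.5038 -0.2214];397 240 [ 0.5038 -0.2236];395 241 [ 0.5016 -0.2191];396 241 [ 0.5016 -0.2213];397 241 [ 0.5016 -0.2235];395 242 [ 0.4994 -0.219 ];396 242 [ 0.4994 -0.2212];412 254 [ 0.4732 -0.2547];412 256 [ 0.4689 -0.2545];412 257 [ 0.4667 -0.2543];412 258 [ 0.4645 -0.2542];411 259 [ 0.4624 -0.2519];412 259 [ 0.4624 -0.2541];410 260 [ 0.4602 -0.2496];411 260 [ 0.4602 -0.2518];412 260 [ 0.4602 -0.254 ];410 261 [ 0.458  -0.2495];411 261 [ 0.458  -0.2517];412 261 [ 0.458  -0.2539];
```

View pics/crop1.png

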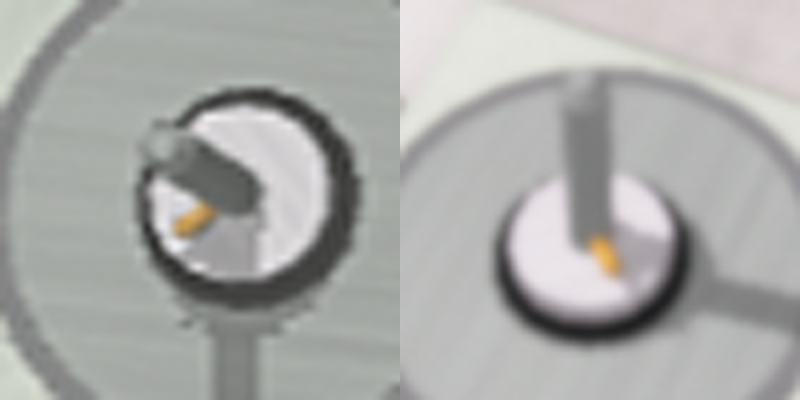

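The crop shows the orange pin: its tip is near top pixel (167,233.5), pointing toward +y/-x. Next I'll refine the angles and check the microscope clearance.

Run:
```python
from h import *
t=np.load('top0.npz');s=np.load('side0.npz')
ax=np.array([.521,.2587])
for n,D,b in(('top',t,(145,205,205,255)),('side',s,(210,290,290,360))):
    p=D['p'];h=cv2.cvtColor(p,cv2.COLOR_RGB2HSV);x0,y0,x1,y1=b
    m=cv2.inRange(h,(8,100,80),(28,255,255));v,u=np.nonzero(m[y0:y1,x0:x1])
    Q=np.array([plane(n,a+x0,c+y0,.058) for a,c in zip(u,v)])[:,:2]
    q=Q.mean(0);r=q-ax;print(n,'pin',len(Q),q.round(4),np.hypot(*r).round(4),np.degrees(np.arctan2(r[1],r[0])).round(1),cv2.fitLine(Q.astype(np.float32),2,0,.01,.01)[:2].ravel())
c=np.array([.509,-.195])
for n,D in(('top',t),('side',s)):
    p=D['p'];h=cv2.cvtColor(p,cv2.COLOR_RGB2HSV);C=cloud(n,D['d'])
    R=np.hypot(C[...,0]-c[0],C[...,1]-c[1])
    m=(h[...,1]<110)&(h[...,2]>140)&(R>.035)&(R<.0645)&(C[...,2]<.024)&(C[...,2]>.008)
    v,u=np.nonzero(m);Q=np.array([plane(n,a,b,.016) for a,b in zip(u,v)])[:,:2]-c
    print(n,'line',len(Q),np.degrees(np.arctan2(Q[:,1],Q[:,0])).round(0), np.degrees(np.arctan2(*Q.mean(0)[::-1])))
# side-view hub, hold-down, spindle checks
C=cloud('side',s['d'])
for nm,x,y,r,lo,hi in(('hub',.509,-.195,.03,.059,.07),('hd',.528,.011,.03,.024,.035),('spin',.521,.259,.02,.117,.14)):
    m=(np.hypot(C[...,0]-x,C[...,1]-y)<r)&(C[...,2]>lo)&(C[...,2]<hi);Q=C[m];print(nm,len(Q),Q.mean(0).round(4),cv2.minEnclosingCircle(Q[:,:2].astype(np.float32)))
A=np.vstack([C.reshape(-1,3),cloud('top',t['d']).reshape(-1,3)])
for lo in np.arange(.1,.45,.05):
    Q=A[(A[:,2]>lo)&(A[:,2]<lo+.05)&(A[:,0]>.45)&(A[:,0]<1)&(abs(A[:,1])<.35)]
    if len(Q): q=Q[Q[:,0].argsort()[min(5,len(Q)-1)]];print(lo.round(2),len(Q),q.round(3),'y',Q[:,1].min().round(3),Q[:,1].max().round(3))
```

```text
top pin 9 [0.5132 0.2676] 0.0118 131.2 [ 0.54210603 -0.8403101 ]
side pin 15 [0.5146 0.2679] 0.0113 124.9 [ 0.6591467  -0.75201434]
top line 22 [-61. -62. -61. -62. -63. -63. -60. -61. -62. -63. -64. -60. -61. -62.
 -63. -64. -62. -63. -65. -62. -65. -73.] -62.740074427814974
side line 8 [ -57. -106. -109. -112. -136. -116.  118.  120.] -138.90992138881097
hub 101 [ 0.5109 -0.1923  0.061 ] ((0.5110790133476257, -0.19254690408706665), 0.020231908187270164)
hd 110 [0.5305 0.0124 0.0259] ((0.5309149622917175, 0.011901574209332466), 0.01790776289999485)
spin 52 [0.5218 0.2622 0.1218] ((0.5220323801040649, 0.26163583993911743), 0.006312346551567316)
0.1 19043 [0.516 0.26  0.122] y -0.35 0.35
0.15 23177 [0.641 0.155 0.167] y -0.35 0.35
0.2 4026 [0.728 0.086 0.232] y -0.35 0.273
0.25 5384 [0.716 0.092 0.275] y -0.35 0.217
0.3 8306 [0.705 0.109 0.343] y -0.35 0.191
0.35 7300 [0.642 0.095 0.397] y -0.35 0.167
0.4 11882 [0.602 0.093 0.446] y -0.313 0.141
```

drive_tool --motion '[{"fingers":1,"translation":[-0.3,-0.35,0],"yaw":0},{"fingers":1,"translation":[-0.54,-0.67,0],"yaw":0},{"fingers":1,"translation":[-0.54,-0.67,0],"yaw":0},{"fingers":1,"translation":[-0.54,-0.67,0],"yaw":0},{"fingers":1,"translation":[-0.54,-0.67,0],"yaw":0},{"fingers":1,"translation":[-0.54,-0.67,0],"yaw":0},{"fingers":1,"translation":[-0.54,-0.67,0],"yaw":0},{"fingers":1,"translation":[-0.54,-0.67,0],"yaw":0},{"fingers":1,"translation":[-0.54,-0.67,0],"yaw":0},{"fingers":1,"translation":[-0.54,-0.67,0],"yaw":0},{"fingers":1,"translation":[-0.54,-0.67,0],"yaw":0},{"fingers":1,"translation":[-0.54,-0.67,0],"yaw":0}]'

```text
t: 1.3
eef_pos: [0.366, 0.1419, 0.2312]
tool_rot: [[-0.961, 0.276, 0.0], [0.276, 0.961, 0.0], [-0.0, 0.0, -1.0]]
ft_force: [0.6, 0.5, -0.7]
gripper_width: 0.0851
gripper_force: 0.0
```

drive_tool --motion '[{"fingers":1,"translation":[-0.6,-0.73,0],"yaw":0},{"fingers":1,"translation":[-0.6,-0.73,0],"yaw":0},{"fingers":1,"translation":[-0.6,-0.73,0],"yaw":0},{"fingers":1,"translation":[-0.6,-0.73,0],"yaw":0},{"fingers":1,"translation":[-0.6,-0.73,0],"yaw":0},{"fingers":1,"translation":[-0.6,-0.73,0],"yaw":0},{"fingers":1,"translation":[-0.6,-0.73,0.2],"yaw":0},{"fingers":1,"translation":[-0.42,-0.54,0.4],"yaw":0},{"fingers":1,"translation":[0,0,0.6],"yaw":0},{"fingers":1,"translation":[0,0,0.6],"yaw":0},{"fingers":1,"translation":[0,0,0.4],"yaw":0},{"fingers":1,"translation":[0,0,0],"yaw":0}]'

```text
t: 2.5
eef_pos: [0.507, -0.1904, 0.1172]
tool_rot: [[-0.961, 0.276, -0.007], [0.276, 0.961, 0.004], [0.008, 0.002, -1.0]]
ft_force: [-1.2, 0.3, 0.4]
gripper_width: 0.0854
gripper_force: 0.0
```

Run:
```python
from h import *
a,_=cap('top');b,_=cap('side')
a=cv2.resize(a[170:300,320:450],(400,400));b=cv2.resize(b[130:230,250:350],(400,400))
cv2.imwrite('pics/c2.png',np.hstack([a,b])[:,:,::-1]);print(robot.get_obs()['eef_pos'])
```

```text
[ 0.50967062 -0.19162151  0.12127278]
```

View pics/c2.png

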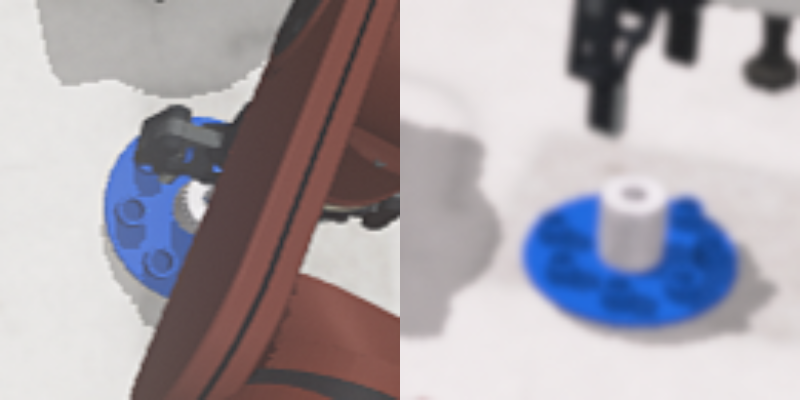

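The gripper is centred over the hub in both views, with the fingers clear of the sockets. I'll descend and close.

drive_tool --motion '[{"fingers":1,"translation":[-0.01,-0.04,0.4],"yaw":0},{"fingers":1,"translation":[0,0,0.6],"yaw":0},{"fingers":1,"translation":[0,0,0.5],"yaw":0},{"fingers":1,"translation":[0,0,0.2],"yaw":0},{"fingers":1,"translation":[0,0,0],"yaw":0},{"fingers":-1,"translation":[0,0,0],"yaw":0},{"fingers":-1,"translation":[0,0,0],"yaw":0},{"fingers":-1,"translation":[0,0,0],"yaw":0},{"fingers":-1,"translation":[0,0,0],"yaw":0},{"fingers":-1,"translation":[0,0,0],"yaw":0},{"fingers":-1,"translation":[0,0,0],"yaw":0}]'

```text
t: 3.7
eef_pos: [0.5111, -0.1946, 0.038]
tool_rot: [[-0.961, 0.276, 0.003], [0.276, 0.961, -0.002], [-0.003, -0.001, -1.0]]
ft_force: [0.5, -0.5, 6.4]
gripper_width: 0.0369
gripper_force: 61.6
```

drive_tool --motion '[{"fingers":-1,"translation":[0,0,-0.3],"yaw":0},{"fingers":-1,"translation":[0,0,-0.6],"yaw":0},{"fingers":-1,"translation":[0,0,-0.7],"yaw":0},{"fingers":-1,"translation":[0,0,-0.7],"yaw":0},{"fingers":-1,"translation":[0,0,-0.7],"yaw":0},{"fingers":-1,"translation":[0.2,0.25,-0.4],"yaw":0},{"fingers":-1,"translation":[0.4,0.56,0],"yaw":0},{"fingers":-1,"translation":[0.5,0.7,0],"yaw":0},{"fingers":-1,"translation":[0.5,0.7,0],"yaw":0},{"fingers":-1,"translation":[0.5,0.7,0],"yaw":0},{"fingers":-1,"translation":[0.4,0.56,0],"yaw":0},{"fingers":-1,"translation":[0.3,0.4,0],"yaw":0}]'

```text
t: 4.9
eef_pos: [0.4268, 0.0329, 0.2062]
tool_rot: [[-0.961, 0.275, -0.001], [0.275, 0.961, 0.001], [0.001, 0.0, -1.0]]
ft_force: [0.3, 0.2, -4.5]
gripper_width: 0.0368
gripper_force: 61.2
```

drive_tool --motion '[{"fingers":-1,"translation":[-0.08,0.6,0],"yaw":0},{"fingers":-1,"translation":[-0.08,0.8,0],"yaw":0},{"fingers":-1,"translation":[-0.08,0.8,0],"yaw":0},{"fingers":-1,"translation":[-0.08,0.8,0],"yaw":0},{"fingers":-1,"translation":[-0.08,0.8,0],"yaw":0},{"fingers":-1,"translation":[-0.08,0.6,0],"yaw":0},{"fingers":-1,"translation":[-0.03,0.3,0],"yaw":0},{"fingers":-1,"translation":[0,0.2,0],"yaw":0},{"fingers":-1,"translation":[0,0,0],"yaw":0},{"fingers":-1,"translation":[0,0,0],"yaw":0}]'

```text
t: 5.9
eef_pos: [0.5204, 0.2582, 0.2061]
tool_rot: [[-0.961, 0.277, -0.001], [0.277, 0.961, -0.001], [0.001, -0.001, -1.0]]
ft_force: [-0.3, 0.8, -4.1]
gripper_width: 0.0367
gripper_force: 61.6
```

drive_tool --motion '[{"fingers":-1,"translation":[0,0,0],"yaw":0.15},{"fingers":-1,"translation":[0,0,0],"yaw":0.28},{"fingers":-1,"translation":[0,0,0],"yaw":0.28},{"fingers":-1,"translation":[0,0,0],"yaw":0.28},{"fingers":-1,"translation":[0,0,0],"yaw":0.28},{"fingers":-1,"translation":[0,0,0],"yaw":0.28},{"fingers":-1,"translation":[0,0,0],"yaw":0.28},{"fingers":-1,"translation":[0,0,0],"yaw":0.28},{"fingers":-1,"translation":[0,0,0],"yaw":0.28},{"fingers":-1,"translation":[0,0,0],"yaw":0.28},{"fingers":-1,"translation":[0,0,0],"yaw":0.28}]'

```text
t: 7.0
eef_pos: [0.5206, 0.2577, 0.2065]
tool_rot: [[0.258, 0.966, -0.0], [0.966, -0.258, -0.001], [-0.001, -0.0, -1.0]]
ft_force: [-0.2, 0.7, -4.0]
gripper_width: 0.0367
gripper_force: 61.4
```

drive_tool --motion '[{"fingers":-1,"translation":[0,0,0],"yaw":0.28},{"fingers":-1,"translation":[0,0,0],"yaw":0.28},{"fingers":-1,"translation":[0,0,0],"yaw":0.28},{"fingers":-1,"translation":[0,0,0],"yaw":0.28},{"fingers":-1,"translation":[0,0,0],"yaw":0.28},{"fingers":-1,"translation":[0,0,0],"yaw":0.28},{"fingers":-1,"translation":[0,0,0],"yaw":0.28},{"fingers":-1,"translation":[0,0,0],"yaw":0.28},{"fingers":-1,"translation":[0,0,0],"yaw":0.28},{"fingers":-1,"translation":[0,0,0],"yaw":0.15},{"fingers":-1,"translation":[0,0,0],"yaw":0},{"fingers":-1,"translation":[0,0,0],"yaw":0}]'

```text
t: 8.2
eef_pos: [0.5207, 0.2583, 0.2064]
tool_rot: [[0.997, -0.08, -0.0], [-0.08, -0.997, -0.0], [-0.0, 0.0, -1.0]]
ft_force: [-1.4, -0.7, -4.1]
gripper_width: 0.0367
gripper_force: 61.5
```

Run:
```python
from h import *
o=robot.get_obs();print(o['eef_pos'],o['tool_rot'].round(3),o['qpos'].round(2))
a,da=cap('top');b,db=cap('side')
np.savez('m3.npz',a=a,b=b,da=da,db=db)
a=cv2.resize(a[150:280,90:220],(400,400));b=cv2.resize(b[200:400,160:360],(400,400))
cv2.imwrite('pics/c3.png',np.hstack([a,b])[:,:,::-1])
```

```text
[0.52072851 0.25828834 0.20643279] [[ 0.997 -0.08  -0.   ]
 [-0.08  -0.997 -0.   ]
 [-0.     0.    -1.   ]] [ 0.32  0.14  1.67 -0.    1.34  1.98]
```

View pics/c3.png

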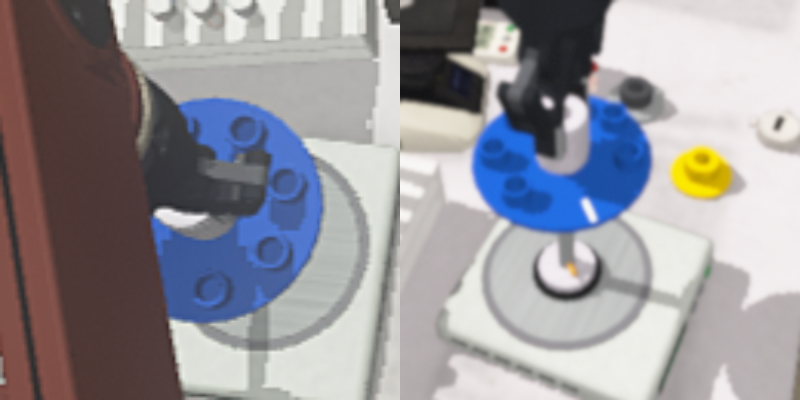

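The side view shows the white line at crop (590,210), parallel to the orange pin at crop (572,270). The carousel is level above the spindle. I'll measure both more precisely.

Run:
```python
from h import *
from scipy.optimize import least_squares
D=np.load('m3.npz')
for n,p,d in(('top',D['a'],D['da']),('side',D['b'],D['db'])):
    h=cv2.cvtColor(p,cv2.COLOR_RGB2HSV);C=cloud(n,d)
    z=np.median(C[(abs(C[...,0]-.521)<.08)&(abs(C[...,1]-.259)<.08)&(cv2.inRange(h,(100,120,60),(130,255,255))>0)][:,2])
    m=(cv2.inRange(h,(100,100,40),(130,255,255))>0)&(np.hypot(C[...,0]-.521,C[...,1]-.259)<.1)&(C[...,2]>.15)
    cn=max(cv2.findContours(m.astype(np.uint8),0,1)[0],key=cv2.contourArea)
    Q=np.array([plane(n,*q[0],.184) for q in cn])[:,:2]
    Q=Q[abs(np.hypot(*(Q-[.521,.259]).T)-.067)<.006]
    f=least_squares(lambda c:np.hypot(Q[:,0]-c[0],Q[:,1]-c[1])-c[2],[.521,.259,.067],loss='soft_l1',f_scale=.001)
    print(n,'z',z,'circ',len(Q),f.x.round(4))
    R=np.hypot(C[...,0]-f.x[0],C[...,1]-f.x[1])
    w=(h[...,1]<110)&(h[...,2]>140)&(R>.035)&(R<.063)&(C[...,2]>.17)&(C[...,2]<.2)
    v,u=np.nonzero(w);q=np.array([plane(n,a,b,.184) for a,b in zip(u,v)])
    if len(q):
        q=q[:,:2];r=q.mean(0)-f.x[:2];print('line',len(q),np.degrees(np.arctan2(r[1],r[0])),cv2.fitLine(q.astype(np.float32),2,0,.01,.01)[:2].ravel())
p=D['b'];h=cv2.cvtColor(p,cv2.COLOR_RGB2HSV);m=cv2.inRange(h,(8,100,80),(28,255,255));v,u=np.nonzero(m[310:350,225:270]);q=np.array([plane('side',a+225,c+310,.058) for a,c in zip(u,v)])[:,:2].astype(np.float32)
print('pin',len(q),q.mean(0),cv2.fitLine(q,2,0,.01,.01)[:2].ravel())
# flange circle in the side view: brightest disc, contours on plane .052
s=np.load('side0.npz');t=np.load('top0.npz')
for n,D0,g in(('side',s['p'],(220,300,275,350)),('top',t['p'],(160,212,192,247))):
    h=cv2.cvtColor(D0,cv2.COLOR_RGB2HSV);x0,y0,x1,y1=g
    m=((h[...,2]<90)&(h[...,1]<120)).astype(np.uint8);sub=m[y0:y1,x0:x1]
    cn=max(cv2.findContours(sub,0,1)[0],key=cv2.contourArea)
    Q=np.array([plane(n,q[0][0]+x0,q[0][1]+y0,.042) for q in cn])[:,:2]
    f=least_squares(lambda c:np.hypot(Q[:,0]-c[0],Q[:,1]-c[1])-c[2],[.521,.259,.027],loss='soft_l1',f_scale=.001);print(n,'darkring@.042',f.x)
```

```text
top z 0.1850413573580576 circ 131 [0.5214 0.2558 0.0664]
side z 0.18386492790828857 circ 191 [0.5219 0.2594 0.0665]
line 68 140.51787214415523 [ 0.3140547 -0.9494049]
pin 15 [0.5145533  0.26792732] [ 0.6591467  -0.75201434]
side darkring@.042 [0.52218494 0.25861532 0.02754829]
top darkring@.042 [0.52200255 0.25896324 0.02747861]
```

Run:
```python
from h import *
p=np.load('m3.npz')['b'];h=cv2.cvtColor(p,cv2.COLOR_RGB2HSV)
m=(h[...,1]<130)&(h[...,2]>130);v,u=np.nonzero(m[297:313,247:262]);
n,l,st,ce=cv2.connectedComponentsWithStats(m[290:314,244:264].astype(np.uint8));print(st,ce)
for a,b in((251.5,299),(255,305),(258.5,311)):
    q=plane('side',a,b,.184);r=q[:2]-[.5219,.2594];print(q.round(4),np.hypot(*r),np.degrees(np.arctan2(r[1],r[0])))
for a,b in((244.15,332.),(247.1,337.6)):
    q=plane('side',a,b,.058);r=q[:2]-[.522,.261];print(q.round(4),np.hypot(*r),np.degrees(np.arctan2(r[1],r[0])))
```

```text
[[  0   0  20  24 394]
 [  6   9   9  13  69]
 [ 12  20   8   4  17]] [[ 9.07106599 10.44416244]
 [10.20289855 14.89855072]
 [16.58823529 22.17647059]]
[0.4943 0.2917 0.184 ] 0.04248478329793463 130.48081270651576
[0.4863 0.3005 0.184 ] 0.05435880399326874 130.9469759087543
[0.4784 0.309  0.184 ] 0.0659308550673119 131.23966639875746
[0.5184 0.2649 0.058 ] 0.005296777959762676 133.24433994405274
[0.5102 0.2738 0.058 ] 0.017382670606540737 132.74619996947553
```

drive_tool --motion '[{"fingers":-1,"translation":[0,-0.05,0],"yaw":0},{"fingers":-1,"translation":[0,0,0.3],"yaw":0},{"fingers":-1,"translation":[0,0,0.3],"yaw":0},{"fingers":-1,"translation":[0,0,0.3],"yaw":0},{"fingers":-1,"translation":[0,0,0.2],"yaw":0},{"fingers":-1,"translation":[0,0,0.2],"yaw":0},{"fingers":-1,"translation":[0,0,0.2],"yaw":0},{"fingers":-1,"translation":[0,0,0.2],"yaw":0},{"fingers":-1,"translation":[0,0,0.1],"yaw":0},{"fingers":-1,"translation":[0,0,0],"yaw":0}]'

```text
t: 9.3
eef_pos: [0.5205, 0.2616, 0.1153]
tool_rot: [[0.997, -0.081, -0.002], [-0.081, -0.997, -0.0], [-0.002, 0.001, -1.0]]
ft_force: [-0.6, -0.3, -4.5]
gripper_width: 0.037
gripper_force: 61.6
```

drive_tool --motion '[{"fingers":-1,"translation":[0,0,0.14],"yaw":0},{"fingers":-1,"translation":[0,0,0.12],"yaw":0},{"fingers":-1,"translation":[0,0,0.1],"yaw":0},{"fingers":-1,"translation":[0,0,0.04],"yaw":0},{"fingers":-1,"translation":[0,0,0.04],"yaw":0},{"fingers":-1,"translation":[0,0,0],"yaw":0}]'

```text
t: 9.9
eef_pos: [0.521, 0.2617, 0.094]
tool_rot: [[0.997, -0.081, -0.0], [-0.081, -0.997, -0.0], [-0.0, 0.0, -1.0]]
ft_force: [-0.9, -2.2, -4.7]
gripper_width: 0.0366
gripper_force: 61.5
```

No resistance, and it is already past pin height, so the notch is engaged.

drive_tool --motion '[{"fingers":-1,"translation":[0,0,0.03],"yaw":0},{"fingers":-1,"translation":[0,0,0.03],"yaw":0},{"fingers":-1,"translation":[0,0,0.02],"yaw":0},{"fingers":-1,"translation":[0,0,0],"yaw":0}]'

```text
t: 10.3
eef_pos: [0.5211, 0.2617, 0.0902]
tool_rot: [[0.997, -0.081, 0.0], [-0.081, -0.997, -0.0], [0.0, 0.0, -1.0]]
ft_force: [0.8, -2.4, -2.9]
gripper_width: 0.037
gripper_force: 61.6
```

drive_tool --motion '[{"fingers":-1,"translation":[0,0,0.03],"yaw":0},{"fingers":-1,"translation":[0,0,0],"yaw":0}]'

```text
t: 10.5
eef_pos: [0.5212, 0.2617, 0.09]
tool_rot: [[0.997, -0.081, 0.0], [-0.081, -0.997, -0.0], [0.0, 0.0, -1.0]]
ft_force: [-4.5, -4.6, 4.6]
gripper_width: 0.037
gripper_force: 62.6
```

Contact at TCP z 0.090 puts the hub at 0.052, so the carousel is home. I'll release, retreat and go for the hold-down.

drive_tool --motion '[{"fingers":1,"translation":[0,0,-0.03],"yaw":0},{"fingers":1,"translation":[0,0,0],"yaw":0},{"fingers":1,"translation":[0,0,0],"yaw":0},{"fingers":1,"translation":[0,0,0],"yaw":0},{"fingers":1,"translation":[0,0,0],"yaw":0},{"fingers":1,"translation":[0,0,0],"yaw":0},{"fingers":1,"translation":[0,0,-0.3],"yaw":0},{"fingers":1,"translation":[0,0,-0.5],"yaw":0},{"fingers":1,"translation":[0,0,-0.5],"yaw":0},{"fingers":1,"translation":[0,0,-0.2],"yaw":0},{"fingers":1,"translation":[0,0,0],"yaw":0}]'

```text
t: 11.6
eef_pos: [0.5225, 0.2623, 0.168]
tool_rot: [[0.997, -0.081, 0.004], [-0.081, -0.997, 0.002], [0.004, -0.002, -1.0]]
ft_force: [0.1, -0.2, -0.2]
gripper_width: 0.085
gripper_force: 0.0
```

drive_tool --motion '[{"fingers":1,"translation":[-0.22,0.51,0],"yaw":0},{"fingers":1,"translation":[-0.2,0.7,0],"yaw":0},{"fingers":1,"translation":[-0.2,0.7,0],"yaw":0},{"fingers":1,"translation":[-0.2,0.6,0],"yaw":0},{"fingers":1,"translation":[0.4,0.7,0],"yaw":0},{"fingers":1,"translation":[0.4,0.7,0],"yaw":0},{"fingers":1,"translation":[0.4,0.7,0.1],"yaw":0},{"fingers":1,"translation":[0.2,0.36,0.5],"yaw":0},{"fingers":1,"translation":[0,0,0.7],"yaw":0},{"fingers":1,"translation":[0,0,0.5],"yaw":0},{"fingers":1,"translation":[0,0,0],"yaw":0},{"fingers":1,"translation":[0,0,0],"yaw":0}]'

```text
t: 12.8
eef_pos: [0.529, 0.0119, 0.0745]
tool_rot: [[0.997, -0.081, -0.002], [-0.081, -0.997, 0.0], [-0.003, -0.0, -1.0]]
ft_force: [0.5, -0.8, -0.1]
gripper_width: 0.0856
gripper_force: 0.0
```

Run:
```python
from h import *
o=robot.get_obs();print(o['t'],o['eef_pos'],o['ft_force'])
a,da=cap('top');b,db=cap('side');np.savez('m4.npz',a=a,b=b,da=da,db=db)
C=cloud('side',db);h=cv2.cvtColor(b,cv2.COLOR_RGB2HSV)
m=(cv2.inRange(h,(100,120,60),(130,255,255))>0)&(np.hypot(C[...,0]-.521,C[...,1]-.26)<.068)
Q=C[m];Q=Q[(Q[:,2]<.076)];A=np.c_[Q[:,:2]-[.521,.26],np.ones(len(Q))];print('plate z',np.linalg.lstsq(A,Q[:,2],rcond=None)[0],np.median(Q[:,2]))
m=(np.hypot(C[...,0]-.521,C[...,1]-.26)<.022)&(C[...,2]>.1);print('hub',np.percentile(C[m][:,2],[5,30,50,70,95]))
cv2.imwrite('pics/c4.png',b[120:420,150:450,::-1])
for nm,x,y,r,lo,hi in(('hd',.529,.011,.03,.024,.035),):
    m=(np.hypot(C[...,0]-x,C[...,1]-y)<r)&(C[...,2]>lo)&(C[...,2]<hi);Q=C[m];print(nm,len(Q),cv2.minEnclosingCircle(Q[:,:2].astype(np.float32)))
```

```text
12.8 [0.52896708 0.0118589  0.07452672] [ 0.4852301  -0.8371079  -0.11573605]
plate z [ 0.00710211 -0.00839209  0.06775489] 0.06722997928111296
hub [0.10258119 0.11137946 0.11260882 0.11342838 0.12182018]
hd 110 ((0.5312336087226868, 0.011874048970639706), 0.018786868080496788)
```

View pics/c4.png

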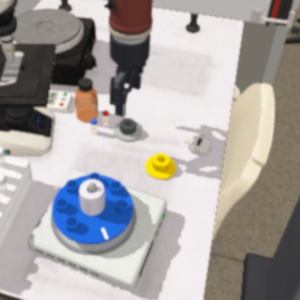

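The carousel is level, with its plate top at 0.068, so it is home. The gripper is over the hold-down, with the vials, at crop (95-105,118), clear behind it. I'll descend and grip.

drive_tool --motion '[{"fingers":1,"translation":[0.02,0,0.3],"yaw":0},{"fingers":1,"translation":[0,0,0.4],"yaw":0},{"fingers":1,"translation":[0,0,0.4],"yaw":0},{"fingers":1,"translation":[0,0,0.2],"yaw":0},{"fingers":1,"translation":[0,0,0],"yaw":0},{"fingers":-1,"translation":[0,0,0],"yaw":0},{"fingers":-1,"translation":[0,0,0],"yaw":0},{"fingers":-1,"translation":[0,0,0],"yaw":0},{"fingers":-1,"translation":[0,0,0],"yaw":0},{"fingers":-1,"translation":[0,0,0],"yaw":0},{"fingers":-1,"translation":[0,0,0],"yaw":0}]'

```text
t: 14.0
eef_pos: [0.5318, 0.0115, 0.0117]
tool_rot: [[0.997, -0.081, 0.002], [-0.081, -0.997, -0.0], [0.002, 0.0, -1.0]]
ft_force: [-2.0, -0.3, 5.7]
gripper_width: 0.0327
gripper_force: 59.0
```

drive_tool --motion '[{"fingers":-1,"translation":[0,0,-0.3],"yaw":0},{"fingers":-1,"translation":[0,0,-0.6],"yaw":0},{"fingers":-1,"translation":[0,0,-0.7],"yaw":0},{"fingers":-1,"translation":[0,0,-0.7],"yaw":0},{"fingers":-1,"translation":[0,0,-0.6],"yaw":0},{"fingers":-1,"translation":[-0.2,-0.34,-0.3],"yaw":0},{"fingers":-1,"translation":[-0.4,-0.7,0],"yaw":0},{"fingers":-1,"translation":[-0.42,-0.72,0],"yaw":0},{"fingers":-1,"translation":[-0.42,-0.7,0],"yaw":0},{"fingers":-1,"translation":[0.1,-0.3,0],"yaw":0},{"fingers":-1,"translation":[0,0,0],"yaw":0},{"fingers":-1,"translation":[0,0,0],"yaw":0}]'

```text
t: 15.2
eef_pos: [0.4757, 0.1543, 0.1708]
tool_rot: [[0.997, -0.08, 0.001], [-0.08, -0.997, -0.001], [0.001, 0.001, -1.0]]
ft_force: [-0.1, -0.2, -2.6]
gripper_width: 0.0327
gripper_force: 60.2
```

drive_tool --motion '[{"fingers":-1,"translation":[0.15,-0.4,0],"yaw":0},{"fingers":-1,"translation":[0.2,-0.6,0],"yaw":0},{"fingers":-1,"translation":[0.2,-0.6,0],"yaw":0},{"fingers":-1,"translation":[0.15,-0.4,0],"yaw":0},{"fingers":-1,"translation":[0.08,-0.19,0],"yaw":0},{"fingers":-1,"translation":[0,0,0],"yaw":0},{"fingers":-1,"translation":[0,0,0],"yaw":0},{"fingers":-1,"translation":[0,0,0],"yaw":0}]'

```text
t: 16.0
eef_pos: [0.5227, 0.2593, 0.1701]
tool_rot: [[0.997, -0.082, -0.001], [-0.082, -0.997, -0.001], [-0.001, 0.001, -1.0]]
ft_force: [-0.2, -0.0, -2.1]
gripper_width: 0.0325
gripper_force: 60.3
```

Run:
```python
from h import *
o=robot.get_obs();print(o['t'],o['eef_pos'],o['ft_force'])
a,da=cap('top');b,db=cap('side')
A=cv2.resize(a[180:270,120:210],(400,400));B=cv2.resize(b[250:380,185:315],(400,400));cv2.imwrite('pics/c5.png',np.hstack([A,B])[:,:,::-1])
for n,d in(('side',db),('top',da)):
    C=cloud(n,d);m=(np.hypot(C[...,0]-.521,C[...,1]-.26)<.037)&(C[...,2]>.158)&(C[...,2]<.176);Q=C[m][:,:2].astype(np.float32)
    print(n,len(Q),cv2.minEnclosingCircle(Q),np.median(C[m][:,2]))
```

```text
16.0 [0.52270451 0.25929116 0.17013104] [-0.20063276 -0.0079341  -2.10717621]
side 592 ((0.5207579135894775, 0.2600441575050354), 0.03163400664925575) 0.16458635954106265
top 243 ((0.519141674041748, 0.2560465335845947), 0.031121866777539253) 0.16563894570983495
```

View pics/c5.png

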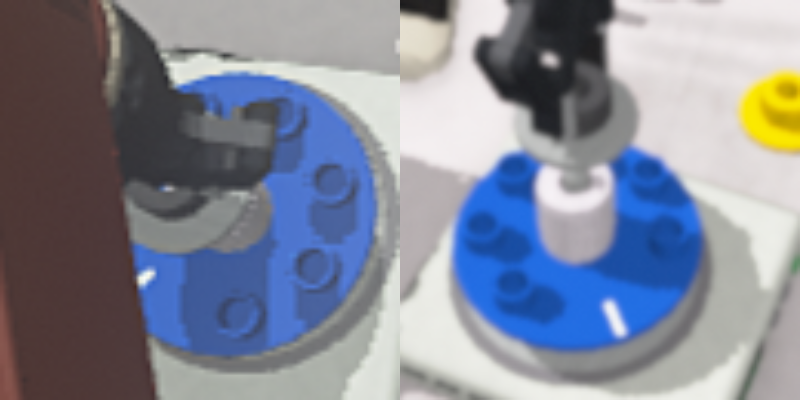

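The disc is held level above the spindle tip (side crop (575,180)), about 1-2 mm short in x and y. I'll correct that and lower it.

drive_tool --motion '[{"fingers":-1,"translation":[0.02,-0.035,0.1],"yaw":0},{"fingers":-1,"translation":[0,0,0.2],"yaw":0},{"fingers":-1,"translation":[0,0,0.2],"yaw":0},{"fingers":-1,"translation":[0,0,0.1],"yaw":0},{"fingers":-1,"translation":[0,0,0.1],"yaw":0},{"fingers":-1,"translation":[0,0,0.1],"yaw":0},{"fingers":-1,"translation":[0,0,0],"yaw":0}]'

```text
t: 16.8
eef_pos: [0.5237, 0.2619, 0.1294]
tool_rot: [[0.997, -0.081, -0.001], [-0.081, -0.997, -0.001], [-0.001, 0.001, -1.0]]
ft_force: [-0.2, -1.0, -2.9]
gripper_width: 0.0326
gripper_force: 60.2
```

drive_tool --motion '[{"fingers":-1,"translation":[0,0,0.04],"yaw":0},{"fingers":-1,"translation":[0,0,0.03],"yaw":0},{"fingers":-1,"translation":[0,0,0],"yaw":0}]'

```text
t: 17.1
eef_pos: [0.5243, 0.2619, 0.127]
tool_rot: [[0.997, -0.081, 0.0], [-0.081, -0.997, -0.0], [0.001, 0.0, -1.0]]
ft_force: [-0.5, -1.9, -2.6]
gripper_width: 0.0324
gripper_force: 60.4
```

drive_tool --motion '[{"fingers":-1,"translation":[0,0,0.03],"yaw":0},{"fingers":-1,"translation":[0,0,0],"yaw":0}]'

```text
t: 17.3
eef_pos: [0.5243, 0.2619, 0.1257]
tool_rot: [[0.997, -0.081, 0.0], [-0.081, -0.997, -0.0], [0.0, 0.0, -1.0]]
ft_force: [-0.5, -4.6, 2.5]
gripper_width: 0.0325
gripper_force: 60.6
```

Contact at 0.1257, which is the predicted height. I'll release, rise and check.

drive_tool --motion '[{"fingers":1,"translation":[0,0,-0.02],"yaw":0},{"fingers":1,"translation":[0,0,0],"yaw":0},{"fingers":1,"translation":[0,0,0],"yaw":0},{"fingers":1,"translation":[0,0,0],"yaw":0},{"fingers":1,"translation":[0,0,0],"yaw":0},{"fingers":1,"translation":[0,0,0],"yaw":0},{"fingers":1,"translation":[0,0,-0.3],"yaw":0},{"fingers":1,"translation":[0,0,-0.5],"yaw":0},{"fingers":1,"translation":[0,0,-0.5],"yaw":0},{"fingers":1,"translation":[-0.3,0,-0.5],"yaw":0},{"fingers":1,"translation":[-0.6,0,-0.3],"yaw":0},{"fingers":1,"translation":[-0.6,0,0],"yaw":0}]'

```text
t: 18.5
eef_pos: [0.4505, 0.2689, 0.2357]
tool_rot: [[0.997, -0.081, 0.006], [-0.082, -0.997, 0.003], [0.006, -0.003, -1.0]]
ft_force: [-0.5, 0.4, -0.3]
gripper_width: 0.0851
gripper_force: 0.0
```

drive_tool --motion '[{"fingers":1,"translation":[-0.3,0,0],"yaw":0},{"fingers":1,"translation":[0,0,0],"yaw":0},{"fingers":1,"translation":[0,0,0],"yaw":0}]'

```text
t: 18.8
eef_pos: [0.435, 0.2697, 0.2325]
tool_rot: [[0.997, -0.08, 0.002], [-0.08, -0.997, 0.001], [0.002, -0.001, -1.0]]
ft_force: [0.4, -0.5, -0.2]
gripper_width: 0.0856
gripper_force: 0.0
```

Run:
```python
from h import *
o=robot.get_obs();print(o['t'],o['eef_pos'],o['ft_force'])
b,db=cap('side');C=cloud('side',db);h=cv2.cvtColor(b,cv2.COLOR_RGB2HSV)
cv2.imwrite('pics/c6.png',cv2.resize(b[120:390,140:410],(590,590))[:,:,::-1])
R=np.hypot(C[...,0]-.522,C[...,1]-.261)
for nm,m in(('disc',(R<.034)&(C[...,2]>.113)&(C[...,2]<.127)),('grip',(R<.02)&(C[...,2]>.134)),('plate',(R<.068)&(C[...,2]<.074)&(C[...,2]>.055)&(cv2.inRange(h,(100,120,60),(130,255,255))>0))):
    Q=C[m];A=np.c_[Q[:,:2]-[.522,.261],np.ones(len(Q))];print(nm,len(Q),np.linalg.lstsq(A,Q[:,2],rcond=None)[0].round(4),np.median(Q[:,2]))
```

```text
18.8 [0.43497252 0.26969176 0.232492  ] [ 0.44077003 -0.54517788 -0.1701087 ]
disc 654 [ 0.0109 -0.0341  0.1205] 0.12005671352506292
grip 312 [ 0.0281 -0.0309  0.1392] 0.1395523204656613
plate 2626 [ 0.0053 -0.0071  0.0675] 0.06714408929463728
```

View pics/c6.png

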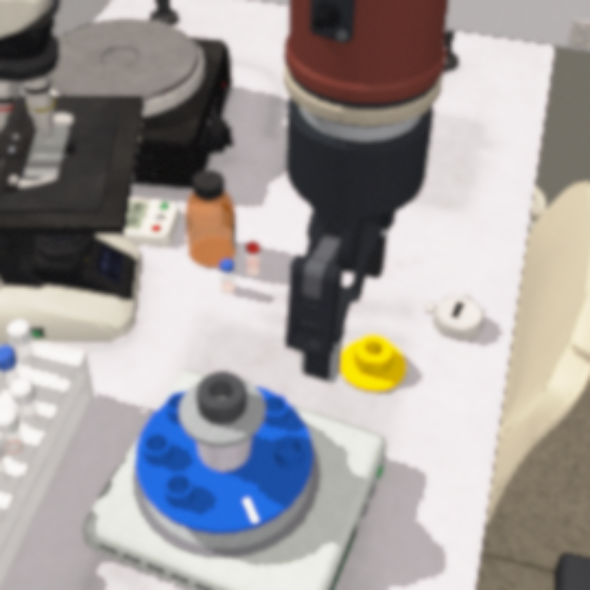

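The picture shows the disc lying flat on the hub at (222,405), at a height of 0.1205 against 0.121 expected. The carousel is home, the bystanders are in place and the gripper is clear, so I'll hand in.

```bash
python3 -c "
from plant import robot
print(robot.sign_off())"
```

```text
the job is handed in; nothing more can be done
None
```

The carousel is fully home on the drive pin and the hold-down disc lies flat on its hub, grip up. The gripper is clear, the bystanders look undisturbed, and I handed the job in at about 19 s.

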